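# Ring up a wooden board on the stall's till

## Task

A customer is buying a wooden board: ring it up on the till. Press the yellow item key fully down and let it spring back up, then press the green total key fully down and let it spring back up. Press only one key at a time, do not press the red or the blue key, and leave all keys up.

Things in the scene. Friction and masses are not known exactly. Their poses are not given: they have to be found in the camera images.
- key_yellow_top (a point): Centre of the top of the yellow key (item key for a wooden board): square yellow cap, 36 mm, in a white 46 mm bezel. About 60 mm above the table when up; z up, x and y along its sides. Spring key, goes straight down 6 mm: starts at 1.5 N, fully down at 5 N, springs back when let go; this point moves with it. The four keys form a 2 x 2 square at 72 mm pitch; colours change places.
- key_green_top (a point): Centre of the top of the green key (total key): square green cap, 36 mm, in a white 46 mm bezel. About 60 mm above the table when up; z up, x and y along its sides. Spring key, goes straight down 6 mm: starts at 1.5 N, fully down at 5 N, springs back when let go; this point moves with it. The grey till is fixed, 250 x 210 mm; its black key field is 41 mm above the table.
- key_red_top (a point): Centre of the top of the red key (cancel, not to be pressed): square red cap, 36 mm, in a white 46 mm bezel. About 60 mm above the table when up; z up, x and y along its sides. Spring key like the others. A display hump 80 mm high runs along the till's far side, 62 mm beyond the centres of the two farther keys.
- key_blue_top (a point): Centre of the top of the blue key (another item, not to be pressed): square blue cap, 36 mm, in a white 46 mm bezel. About 60 mm above the table when up; z up, x and y along its sides. Spring key like the others. Loose things up to 66 mm high stand beside the till, 80 mm or more from the nearest key's centre.

How it is judged:
On the way, in this order (a step that is already met when the one before it is completed fails the run):
1. the yellow key is pressed down (distance of key_yellow_top from where it was at the start of the episode above 0.004 m and distance of key_green_top from where it was at the start of the episode below 0.002 m), for 0.05 s.
2. the yellow key has sprung back up (distance of each of key_yellow_top, key_green_top, key_red_top, key_blue_top from where it was at the start of the episode below 0.0015 m), for 0.05 s.
3. the green key is pressed down (distance of key_green_top from where it was at the start of the episode above 0.004 m and distance of key_yellow_top from where it was at the start of the episode below 0.002 m), for 0.05 s.
At the end, for the whole second after the job is handed in: All four keys are up again (within 1.5 mm of their rest height), after the yellow key and then the green key were each pressed at least 4 mm down (all of step 2); the robot touches nothing.
It fails at once if the red or the blue key is pressed (more than 2 mm) (distance of any of key_red_top, key_blue_top from where it was at the start of the episode above 0.002 m).
It fails at once if the yellow and green keys are down together (both more than 2 mm) (distance of each of key_yellow_top, key_green_top from where it was at the start of the episode above 0.002 m).
It also fails if it takes over 30 s, if anything falls off the work surface, if the arm or the gripper's body presses on something with over 40 N, if the wrist force passes 120 N, or if a joint passes its speed limit or range.

## Robot

A 6-joint arm with a two-finger parallel gripper is mounted at the origin on the work surface. World frame = base frame: x ahead of the robot, y to its left, z up, the work surface at z = 0. Lengths are in m, angles in rad, forces in N, time in s.
With the tool pointing down it reaches from about 0.425 to 0.95 m from the base axis. Payload 14.7 kg.
Tool frame: the origin (TCP) lies midway between the tips of the shut fingers; the grasp point (between the pads) lies grasp_offset behind it (grasp_offset is the distance from the TCP to the grasp point, in m); z points along the fingers, y is the line along which they close (so a half turn about z gives the same grasp; the last joint's range is limited). The gripper opens to 85 mm and grips with 20 to 120 N. Pads are 22 mm wide; open, the fingers measure 114 mm over their backs; the gripper's body (76 mm by 85 mm) begins 54 mm behind the grasp point. The pads swing forward as they close: fully open they stand 13 mm farther back than shut.
Start: joints at [-1.159, 0.48, 1.596, -0, 1.065, -0.047], TCP at [0.288, -0.583, 0.231] pointing down, gripper open.
Joint ranges: [-2.75, 2.75], [-0.82, 2.05], [0.23, 2.67], [-1.56, 4.7], [0.09, 2.69], [-2.92, 2.92]. Speed limits (rad/s): [1.89, 1.89, 2.39, 3.01, 3.01, 3.01].

## Interface

Orientations are given as a 3x3 rotation matrix whose columns are the frame's x, y, z axes.
In Python, from workcell import get_state, snapshot, finish_job, grasp_offset gives the robot as it stands. The module is installed in compiled form; this text tells all that it offers.
- The arm moves only by the shell command python3 -m jog 'ROWS'. ROWS is JSON, one flat list of numbers, 7 for each row, row after row: the finger opening in m, from 0 to 0.0854, then the shift along the tool's x, y, z in m, then the turn, a rotation vector about the tool's x, y, z in degrees. In form: [hand, dx, dy, dz, rx, ry, rz, hand, dx, dy, dz, rx, ry, rz, ...]. A call has 1 to 5 rows; each row is the pose to reach, as a shift and turn from the pose commanded when the call began, along the tool's axes at that moment; what a row does not reach only later rows make up. A row lasts 1/8 s, in which the tool goes at most 62.5 mm and 10.7 degrees, less where a joint would pass 70% of its speed; a pose out of reach is approached as far as the arm can. A call with a gripper value outside its range is refused whole. The fingers move at their own pace and stop on an object; the grip force is fixed at half the most. Time passes only in rows, so rows that repeat a pose let the fingers close. It gives the time, the measured TCP pose, the force, the opening and the grip force at its end, in the units of the state.
- get_state(): the state, without advancing time (a new reading comes with each control period).
- snapshot(name): name is "side" or "top" or "wrist"; returns a dict with "pixels" (384x512x3 uint8, red, green, blue), "mtx" (3x3 intrinsics, pixels), "k1" (the pictures are not rectified: a ray, as slopes to the right and down, at radius r is drawn at 1 + k1 r^2 times it, then the intrinsics apply), "R" (3x3) and "t" (3): a world point X has camera coordinates R X + t. Camera axes: x right, y down, z forward; pixel columns grow to the right and rows downward; lengths in m; the calibration is good to about 2 mm. A picture is of the moment at which its call begins. There is no depth.
- finish_job(): hands the job in; it is judged then, once.
The state is a dict: "time": time; "q": joint angles; "joint_velocities": joint speeds; "effort": joint torques, N m; "tcp_pos": TCP position; "ee_rot": TCP orientation; "contact_force": force on the tool from outside, world axes, zero at the start; "ft_torque": the same for the moment, N m; "gripper_width": finger opening in m; "gripper_force": force on a finger pad.
Only numpy, scipy, OpenCV 4.12 (cv2) and the standard library are available. Lean on these libraries where they do the work, as an engineer would, in place of code of your own. Each camera call takes 0.05 s, during which the arm holds its last target. There are 200 camera calls.

## Working session

There is one attempt and no reset: what is moved stays moved. The work goes in short steps, Python scripts to look and compute and a shell command to move; the robot and the scene stay as the last step left them, time stands still between calls to the robot, and variables do not carry over. Pictures are saved under pics/ and viewed, at most 10 in all, crops included, and the job is handed in when it is done.

```bash
mkdir -p pics
cat > h.py <<'E'
import numpy as np, cv2
from workcell import get_state, snapshot, grasp_offset
def save(n,f):
    s=snapshot(n); cv2.imwrite('pics/'+f,s['pixels'][:,:,::-1]); np.savez('pics/'+f+'.npz',**{k:s[k] for k in('mtx','k1','R','t')}); return s
def ray(s,uv):
    d=np.array([-0.]) 
    p=cv2.undistortPoints(np.array([[uv]],float),np.array(s['mtx']),np.array([float(s['k1']),0,0,0]))[0,0]
    R=np.array(s['R']);t=np.array(s['t']);d=R.T@np.r_[p,1];return -R.T@t,d/np.linalg.norm(d)
def tri(rs):
    A=sum(np.eye(3)-np.outer(d,d) for c,d in rs);b=sum((np.eye(3)-np.outer(d,d))@c for c,d in rs);X=np.linalg.solve(A,b)
    return X,[np.linalg.norm((np.eye(3)-np.outer(d,d))@(X-c)) for c,d in rs]
E
python3 - <<'E'
from h import *
a=save('top','t0.png')['pixels'];b=save('side','s0.png')['pixels']
cv2.imwrite('pics/m0.png',cv2.resize(np.hstack([a,b])[:,:,::-1],(800,300)))
st=get_state();print(st['time'],st['tcp_pos'],st['ee_rot'],st['gripper_width'],grasp_offset)
E
```

```text
0.1 [ 0.28774045 -0.58243324  0.23075414] [[ 8.96582746e-01  4.42876075e-01 -4.02615512e-04]
 [ 4.42876252e-01 -8.96582224e-01  9.70120598e-04]
 [ 6.86652916e-05 -1.04810224e-03 -9.99999448e-01]] 0.08535867446796032 0.0187
```

View pics/t0.png

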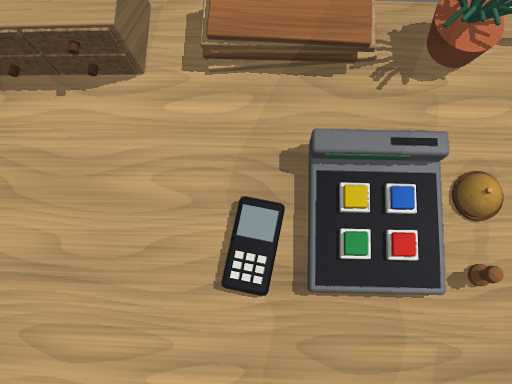

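View pics/s0.png

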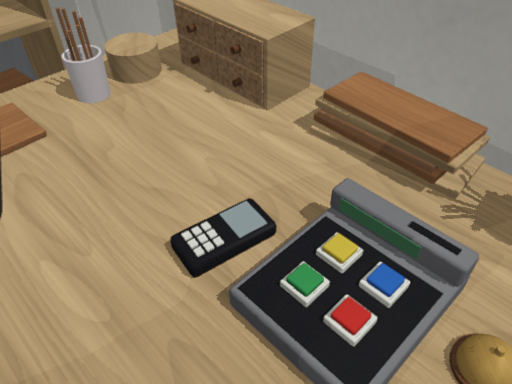

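Top view: yellow at (355,197), blue (403,198), green (355,243) and red (404,245). Side view: yellow (341,248), green (306,280), blue (385,279) and red (351,317). The card reader stands to the left of the till, and the bell and stamp to its right. I'll triangulate the keys from these two views.

Run:
```python
from h import *
T=dict(y=(355,196),b=(403,197),g=(356,243),r=(404,244));S=dict(y=(341,247),g=(306,279),b=(386,278),r=(351,316))
s={}
for n,f in(('T','t0.png'),('S','s0.png')): s[n]=np.load('pics/'+f+'.npz');print(n,-s[n]['R'].T@s[n]['t'])
st=get_state();R=np.array(st['ee_rot']);p=np.array(st['tcp_pos'])
for k in T:
    X,e=tri([ray(s['T'],T[k]),ray(s['S'],S[k])]);print(k,X.round(4),np.round(e,4),'tool',(R.T@(X-p)).round(4))
    c,d=ray(s['T'],T[k]);print('  top@z.06',(c+d*(.06-c[2])/d[2]).round(4));c,d=ray(s['S'],S[k]);print('  side@z.06',(c+d*(.06-c[2])/d[2]).round(4))
a=cv2.imread('pics/t0.png')[165:275,320:435];b=cv2.imread('pics/s0.png')[220:350,270:420]
cv2.imwrite('pics/c.png',np.hstack([cv2.resize(a,(400,383),interpolation=2),cv2.resize(b,(400,383),interpolation=2)]))
```

```text
T [0.43178286 0.02491344 0.72781758]
S [ 0.21878299 -0.29485716  0.53427524]
y [ 0.5675 -0.093   0.0565] [0. 0.] tool [ 0.4676 -0.3147  0.1746]
  top@z.06 [ 0.5668 -0.0924  0.06  ]
  side@z.06 [ 0.565  -0.0945  0.06  ]
b [ 0.5663 -0.1652  0.0593] [0.0008 0.0008] tool [ 0.4345 -0.2506  0.1717]
  top@z.06 [ 0.5668 -0.1656  0.06  ]
  side@z.06 [ 0.5651 -0.1649  0.06  ]
g [ 0.4952 -0.0936  0.0559] [0.0004 0.0004] tool [ 0.4025 -0.3462  0.1752]
  top@z.06 [ 0.4951 -0.0931  0.06  ]
  side@z.06 [ 0.4926 -0.0951  0.06  ]
r [ 0.4947 -0.1655  0.0548] [0.0012 0.0012] tool [ 0.3702 -0.2819  0.1763]
  top@z.06 [ 0.4951 -0.1649  0.06  ]
  side@z.06 [ 0.4906 -0.1663  0.06  ]
```

View pics/c.png

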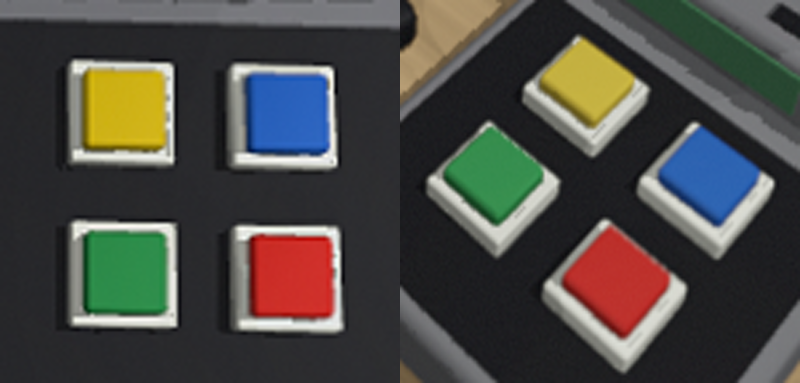

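The crop agrees with the positions I read: yellow is near (0.5665, -0.093), green near (0.495, -0.0935), and the tops at z of about 0.058–0.060. Next I shut the fingers and move above the yellow key.

```bash
python3 -m jog '[0,0.467,-0.315,0.03,0,0,0, 0,0.467,-0.315,0.03,0,0,0, 0,0.467,-0.315,0.03,0,0,0, 0,0.467,-0.315,0.03,0,0,0, 0,0.467,-0.315,0.03,0,0,0]'
python3 - <<'E'
from h import *
st=get_state();R=np.array(st['ee_rot']);p=np.array(st['tcp_pos']);print(p,R.round(3))
for X in([.5665,-.093,.1],[.495,-.0935,.1]):print((R.T@(np.array(X)-p)).round(4))
E
```

```text
time: 0.72
tcp_pos: [0.4431, -0.3099, 0.2145]
ee_rot: [[0.897, 0.443, -0.0], [0.443, -0.897, 0.0], [-0.0, -0.0, -1.0]]
contact_force: [0.2, -0.7, 0.2]
gripper_width: 0.0001
gripper_force: 0.0
[ 0.44313969 -0.30987996  0.21449192] [[ 0.897  0.443 -0.   ]
 [ 0.443 -0.897  0.   ]
 [-0.    -0.    -1.   ]]
[ 0.2066 -0.1399  0.1145]
[ 0.1423 -0.1711  0.1145]
```

```bash
python3 -m jog '[0,0.207,-0.14,0.05,0,0,0, 0,0.207,-0.14,0.05,0,0,0, 0,0.207,-0.14,0.05,0,0,0, 0,0.207,-0.14,0.05,0,0,0, 0,0.207,-0.14,0.114,0,0,0]'
python3 -m jog '[0,0,0,0,0,0,0, 0,0,0,0,0,0,0]'
python3 - <<'E'
from h import *
st=get_state();R=np.array(st['ee_rot']);p=np.array(st['tcp_pos']);print(p)
for X in([.5665,-.093,.06],[.495,-.0935,.06]):print((R.T@(np.array(X)-p)).round(4))
a=save('top','t1.png')['pixels'][130:300,280:450];b=save('side','s1.png')['pixels'][150:384,230:480]
cv2.imwrite('pics/c1.png',np.hstack([cv2.resize(a,(400,400)),cv2.resize(b,(400,400))])[:,:,::-1])
E
```

```text
time: 1.35
tcp_pos: [0.5706, -0.0918, 0.105]
ee_rot: [[0.895, 0.446, 0.008], [0.446, -0.895, -0.001], [0.006, 0.004, -1.0]]
contact_force: [0.3, -0.7, -1.3]
gripper_width: 0.0003
gripper_force: 0.0
time: 1.6
tcp_pos: [0.5661, -0.0954, 0.1045]
ee_rot: [[0.897, 0.442, -0.0], [0.442, -0.897, -0.0], [-0.0, 0.0, -1.0]]
contact_force: [0.2, 0.4, 0.4]
gripper_width: -0.0001
gripper_force: 0.0
[ 0.5661199  -0.09540242  0.10448837]
[ 0.0014 -0.002   0.0445]
[-0.0629 -0.0332  0.0445]
```

View pics/c1.png

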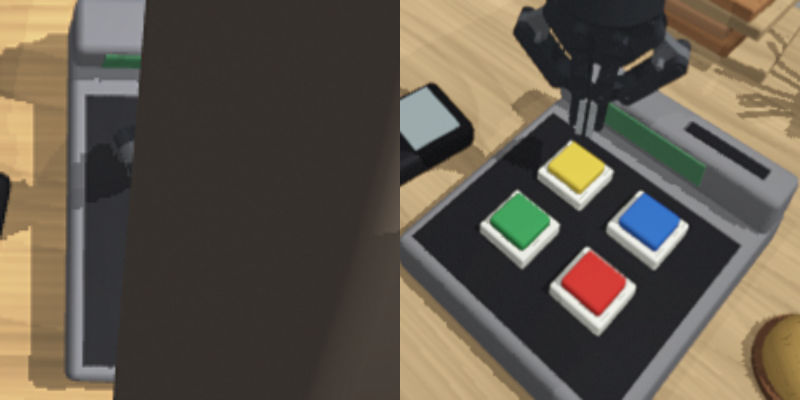

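The side view shows the shut fingertips straight above the yellow cap, clear of the hump and the other keys. I'll go down in small steps and watch the force.

```bash
python3 -m jog '[0,0.001,-0.002,0.02,0,0,0, 0,0.001,-0.002,0.038,0,0,0, 0,0.001,-0.002,0.04,0,0,0, 0,0.001,-0.002,0.04,0,0,0]'
```

```text
time: 2.2
tcp_pos: [0.5662, -0.0928, 0.0637]
ee_rot: [[0.897, 0.443, 0.0], [0.443, -0.897, -0.0], [0.0, 0.0, -1.0]]
contact_force: [1.0, 0.4, 0.5]
gripper_width: -0.0003
gripper_force: 0.0
```

```bash
python3 -m jog '[0,0,0,0.003,0,0,0, 0,0,0,0.003,0,0,0]'
```

```text
time: 2.45
tcp_pos: [0.5662, -0.0925, 0.0605]
ee_rot: [[0.897, 0.443, 0.0], [0.443, -0.897, -0.0], [0.0, 0.0, -1.0]]
contact_force: [-0.6, 0.5, 0.1]
gripper_width: 0.0002
gripper_force: 0.0
```

```bash
python3 -m jog '[0,0,0,0.002,0,0,0, 0,0,0,0.002,0,0,0]'
```

```text
time: 2.7
tcp_pos: [0.5663, -0.0925, 0.0584]
ee_rot: [[0.897, 0.443, 0.0], [0.443, -0.897, -0.0], [0.0, 0.0, -1.0]]
contact_force: [-0.3, -0.3, 3.1]
gripper_width: 0.0002
gripper_force: 1.1
```

```bash
python3 -m jog '[0,0,0,0.002,0,0,0, 0,0,0,0.002,0,0,0]'
```

```text
time: 2.95
tcp_pos: [0.5662, -0.0925, 0.0563]
ee_rot: [[0.897, 0.443, 0.0], [0.443, -0.897, -0.0], [0.0, 0.0, -1.0]]
contact_force: [-0.3, -0.1, 3.8]
gripper_width: -0.0002
gripper_force: 1.7
```

```bash
python3 -m jog '[0,0,0,0.001,0,0,0, 0,0,0,0.001,0,0,0]'
```

```text
time: 3.2
tcp_pos: [0.5662, -0.0925, 0.0553]
ee_rot: [[0.897, 0.443, 0.0], [0.443, -0.897, -0.0], [0.0, 0.0, -1.0]]
contact_force: [0.2, -0.1, 4.0]
gripper_width: 0.0001
gripper_force: 2.0
```

```bash
python3 -m jog '[0,0,0,0.001,0,0,0, 0,0,0,0.001,0,0,0]'
```

```text
time: 3.45
tcp_pos: [0.5662, -0.0925, 0.0543]
ee_rot: [[0.897, 0.443, 0.0], [0.443, -0.897, -0.0], [0.0, 0.0, -1.0]]
contact_force: [1.7, 0.3, 4.9]
gripper_width: 0.0002
gripper_force: 2.3
```

```bash
python3 -m jog '[0,0,0,0.001,0,0,0, 0,0,0,0.001,0,0,0]'
```

```text
time: 3.7
tcp_pos: [0.5663, -0.0925, 0.0539]
ee_rot: [[0.897, 0.443, 0.001], [0.443, -0.897, -0.0], [0.0, 0.0, -1.0]]
contact_force: [-1.4, 1.1, 13.9]
gripper_width: -0.0001
gripper_force: 7.6
```

The yellow key bottomed: 13.9 N at z = 0.0539, so its top at rest is near 0.060. I'll raise the tool and go over to green.

```bash
python3 -m jog '[0,0,0,-0.02,0,0,0, 0,0,0,-0.04,0,0,0, 0,0,0,-0.04,0,0,0]'; python3 -m jog '[0,-0.064,-0.031,0,0,0,0, 0,-0.064,-0.031,0,0,0,0, 0,-0.064,-0.031,0,0,0,0, 0,-0.064,-0.031,0,0,0,0]'
python3 - <<'E'
from h import *
a=save('side','s2.png')['pixels'][170:384,230:480]
cv2.imwrite('pics/c2.png',cv2.resize(a,(600,514))[:,:,::-1])
print(get_state()['tcp_pos'])
E
```

```text
time: 4.08
tcp_pos: [0.5665, -0.0926, 0.0942]
ee_rot: [[0.897, 0.443, 0.001], [0.443, -0.897, -0.0], [0.001, 0.001, -1.0]]
contact_force: [-0.3, 0.7, 0.5]
gripper_width: -0.0003
gripper_force: 0.0
time: 4.58
tcp_pos: [0.4962, -0.0932, 0.0932]
ee_rot: [[0.897, 0.443, 0.001], [0.443, -0.897, -0.0], [0.001, 0.001, -1.0]]
contact_force: [-0.0, -1.4, 0.7]
gripper_width: -0.0002
gripper_force: 0.0
[ 0.49616483 -0.09317456  0.09315846]
```

View pics/c2.png

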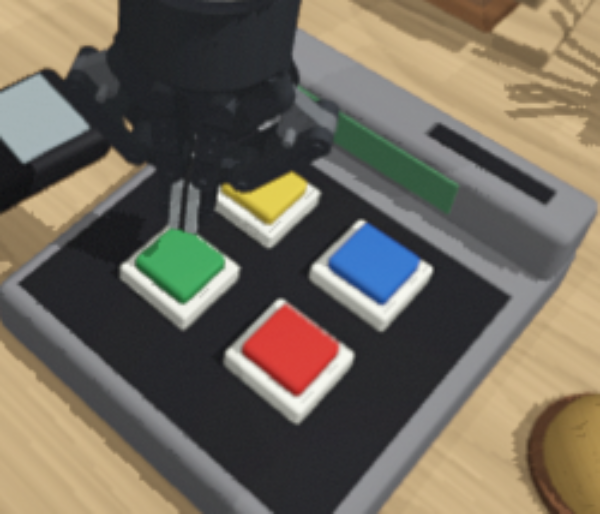

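The fingertips are at about (185,220) in the crop, above the green cap at (180,262), and the yellow key is up again. Now I press green.

```bash
python3 -m jog '[0,-0.001,0,0.028,0,0,0, 0,-0.001,0,0.031,0,0,0, 0,-0.001,0,0.034,0,0,0, 0,-0.001,0,0.036,0,0,0, 0,-0.001,0,0.036,0,0,0]'
```

```text
time: 5.25
tcp_pos: [0.4944, -0.0935, 0.0577]
ee_rot: [[0.897, 0.443, 0.001], [0.443, -0.897, -0.0], [0.001, 0.0, -1.0]]
contact_force: [0.2, 2.2, 3.0]
gripper_width: 0.0002
gripper_force: 1.3
```

```bash
python3 -m jog '[0,0,0,0.001,0,0,0, 0,0,0,0.002,0,0,0, 0,0,0,0.002,0,0,0]'
```

```text
time: 5.62
tcp_pos: [0.4944, -0.0935, 0.0554]
ee_rot: [[0.897, 0.443, 0.001], [0.443, -0.897, -0.0], [0.001, 0.0, -1.0]]
contact_force: [2.6, 1.5, 4.9]
gripper_width: 0.0001
gripper_force: 2.0
```

```bash
python3 -m jog '[0,0,0,0.001,0,0,0, 0,0,0,0.001,0,0,0]'
```

```text
time: 5.88
tcp_pos: [0.4944, -0.0935, 0.0543]
ee_rot: [[0.897, 0.443, 0.001], [0.443, -0.897, -0.0], [0.0, 0.0, -1.0]]
contact_force: [2.7, 2.2, 5.2]
gripper_width: -0.0003
gripper_force: 2.3
```

```bash
python3 -m jog '[0,0,0,0.001,0,0,0, 0,0,0,0.001,0,0,0]'; python3 -m jog '[0,0,0,-0.02,0,0,0, 0,0,0,-0.06,0,0,0, 0,0,0,-0.1,0,0,0, 0,0,0,-0.1,0,0,0, 0,0,0,-0.1,0,0,0]'
python3 - <<'E'
from h import *
a=save('side','s3.png')['pixels'][170:384,230:480]
cv2.imwrite('pics/c3.png',cv2.resize(a,(600,514))[:,:,::-1])
E
```

```text
time: 6.12
tcp_pos: [0.4944, -0.0936, 0.0538]
ee_rot: [[0.897, 0.443, 0.001], [0.443, -0.897, -0.0], [0.001, 0.001, -1.0]]
contact_force: [0.3, 3.8, 16.5]
gripper_width: 0.0001
gripper_force: 8.6
time: 6.75
tcp_pos: [0.4935, -0.0935, 0.1529]
ee_rot: [[0.897, 0.443, -0.001], [0.443, -0.897, 0.0], [-0.001, -0.0, -1.0]]
contact_force: [-0.8, 1.1, -0.6]
gripper_width: -0.0001
gripper_force: 0.0
```

View pics/c3.png

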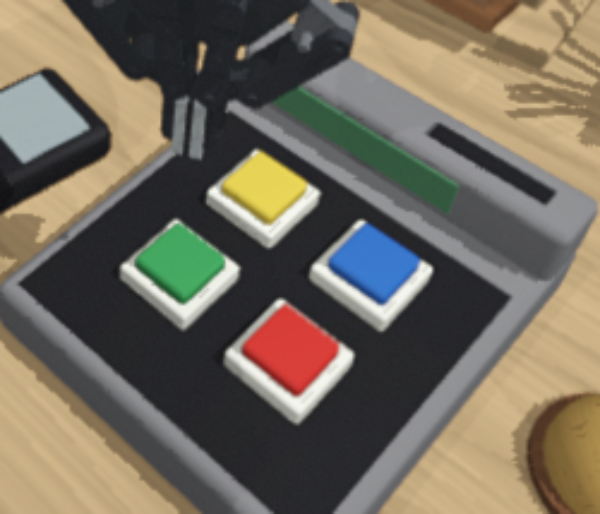

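All four keys are up: yellow (263,187), green (180,262), blue (372,263) and red (290,350) in the crop. The arm is clear of them, so I'm handing the job in.

```bash
python3 -c "from workcell import finish_job; print(finish_job())"
```

```text
the job is handed in; nothing more can be done
None
```

I pressed yellow and then green fully down, each sprang back up, red and blue were not pressed, and I handed the job in with the arm clear; the hand-in returned no verdict.

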